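# Couple the sample rack to the feeder's drive bar

### The arm

A 6-joint arm with a two-finger parallel gripper is mounted at the origin on the work surface. World frame = base frame: x ahead of the robot, y to its left, z up, the work surface at z = 0. Lengths are in m, angles in rad, forces in N, time in s.
With the tool pointing down it reaches from about 0.35 to 0.975 m from the base axis. Payload 4.9 kg.
Tool frame: the origin (TCP) lies midway between the tips of the shut fingers; the grasp point (between the pads) lies ctrl.grip_depth behind it (ctrl.grip_depth is the distance from the TCP to the grasp point, in m); y points along the fingers, z is the direction in which the jaws open and shut, and the axes are right-handed (so a half turn about y gives the same grasp; the last joint's range is limited). The gripper opens to 85 mm and grips with 20 to 120 N. Pads are 22 mm wide; open, the fingers measure 114 mm over their backs; the gripper's body (76 mm by 85 mm) begins 54 mm behind the grasp point. The pads swing forward as they close: fully open they stand 13 mm farther back than shut.
Start: joints at [-1.385, 0.053, 1.613, -0, 1.476, -0.119], TCP at [0.188, -0.596, 0.209] pointing down, gripper open.
Joint ranges: [-3.01, 3.01], [-1.01, 2.22], [0.06, 2.58], [-1.02, 4.17], [0.09, 2.62], [-3.14, 3.14]. Speed limits (rad/s): [2.57, 2.57, 3.14, 3.14, 3.14, 3.14].

### API

Orientations are given as a rotation vector (axis times angle).
In Python, from station import ctrl gives the robot as it stands.
- The arm moves only by the tool jog_arm, never from a script. Its argument "moves" is a list of rows, each a list of 6 numbers: the shift along the tool's x, y, z in mm, then the turn, a rotation vector about the tool's x, y, z in rad. In form: [[x, y, z, wx, wy, wz], ...]. A call has 1 to 12 rows; each row shifts and turns the commanded pose from where the row before left it, along the tool's axes as they then stand; what a row does not reach is not made up. A row lasts 1/10 s, in which the tool goes at most 50 mm and 8.59 degrees, less where a joint would pass 70% of its speed; a pose out of reach is approached as far as the arm can. A call is refused whole if a number of a shift passes 50 or a number of a turn 0.15, either way. A call with a gripper value outside its range is refused whole. "grip" is the finger opening in mm, from 0 to 85.4, set as the call begins (left out, the last holds). The fingers move at their own pace and stop on an object; "grip_force" is the grip in N (left out, the last holds). Time passes only in rows, so rows that do not move let the fingers close. It gives the time, the measured TCP pose, the force and the opening at its end, in the units of the state.
- ctrl.get_obs(): the state, without advancing time (a new reading comes with each control period).
- ctrl.get_image(name): name is "side" or "top"; returns the picture (384x512x3 uint8, red, green, blue); there is no depth.
- ctrl.camera_params(name): a dict with "fx", "fy", "cx", "cy" (pixels), "D" ([k1, k2, p1, p2, k3] as OpenCV has them; the pictures are not rectified), "pose" (4x4, takes a point from camera to world coordinates). Camera axes: x right, y up, looking along -z (the intrinsics and any distortion apply to the point x, -y, -z); pixel columns grow to the right and rows downward; lengths in m; the calibration is good to about 2 mm. A picture is of the moment at which its call begins. camera_params takes no time and is no camera call.
- ctrl.finish_job(): hands the job in, once; it reports no verdict.
The state is a dict: "t": time; "q": joint angles; "dq": joint speeds; "effort": joint torques, N m; "tool_pos": TCP position; "tool_rot": TCP orientation; "contact_force": force on the tool from outside, world axes, zero at the start; "wrist_torque": the same for the moment, N m; "opening": finger opening in m.
Only numpy, scipy, OpenCV 4.12 (cv2) and the standard library are available. Lean on these libraries where they do the work, as an engineer would, in place of code of your own. Each camera call takes 0.05 s, during which the arm holds its last target. There are 200 camera calls.

### The job

On the sloping feeder ramp, slide the sample rack along its rails until its lug lies over the window, then take the coupling rod out of its parking block and push it through the lug's hole and the matching hole of the drive bar below the window, fully home, so that the rod's square head rests on the lug and rack and bar are pinned together. The bar has stopped at an unknown place, so feel for its hole. Let go of everything and leave the bottle, the jar and the box of tubes where they stand.

Things in the scene. Friction and masses are not known exactly. Their poses are not given: they have to be found in the camera images.
- dock: Fixed ramp, 210 mm deep, 380 mm wide. Its deck slopes 30 degrees and faces away from the robot. Origin on the bench below the deck window's centre; z up, y level along the ramp (the slide direction), x away from the high back to the low front. Deck normal here: (0.5, 0, 0.866). Under the deck is the fixed steel drive bar, 16 mm thick, its upper face 12 mm below the deck's and parallel to it.
- window (a point): Centre of the deck's window on the deck's upper face, 115 mm above the ramp's origin. The window is 26 mm wide up the slope, 52 mm long along y. The bar closes it but for a 20 mm round through hole square to the deck, on the window's centre line and within 12 mm of its centre along y: where is not reported; look, or feel with the rod through the lug (rack moves along). Free space below.
- rack: Sample rack on a carriage that slides along the ramp's y only; it stays where left, moving it takes about 3 N. Origin: lug hole's axis at the level of the deck's upper face; z the deck's normal, y the slide direction, x down the slope. Starts 50 to 100 mm to the +y side of the window; travel +115 to -20 mm. Tubes at y 44 to 102, x -54 to 54, tops 68 mm above the deck.
- lug (a point): Mouth of the lug's hole, at (0, 0, 26) mm in the rack's frame. The lug is an aluminium block at the rack's -y end, 56 (x) by 50 (y) by 24 mm, centred on this hole, from 2 to 26 mm above the deck. The hole is round, 18 mm in diameter, goes right through along the rack's z.
- post (a point): Point in the rack's square aluminium grip post, at (0, 145, 40) mm in the rack's frame. The post is 24 by 24 mm (sides along the rack's x and y), square to the deck, from 12 to 60 mm above it. The tubes are 31 mm from its side.
- rod: Loose steel rod, 145 mm, 0.2 kg. Origin at the centre of its nose, z along it to the head. Shaft 16 mm in diameter up to z = 95 mm; nose tapers from 16 mm at z = 14 to 6 mm at z = 0. Head: square block 28 by 28 mm (sides along x, y), z = 95 to 145 mm. Starts upright in the parking block, head on its top. When home its nose is 69 mm below the deck's upper face.
- holder: Fixed grey parking block, 70 by 70 mm (90 by 90 mm foot), 100 mm high, with an upright 19 mm hole 98 mm deep in the middle. Origin at the centre of its underside.
- bottle: Bystander: loose white bottle, 66 mm in diameter, 140 mm high, origin at the centre of its underside.
- jar: Bystander: loose glass jar with lid, 60 mm in diameter, 80 mm high, origin at the centre of its underside.
- tube_box: Bystander: loose blue tube box, 100 by 160 by 70 mm, origin at the centre of its underside.
Things that resemble listed ones, but are neither listed nor needed, are in the scene too. Leave any orange or pink look-alike of the rod alone.

How it is judged:
By the outcome, as a careful person would: the job done as asked, in the order asked, and still so for the second after the job is handed in, with the robot touching nothing.
It also fails if it takes over 64 s, if anything falls off the work surface, if the arm or the gripper's body presses on something with over 40 N, if the wrist force passes 120 N, or if a joint passes its speed limit or range.

## Working session

There is one attempt and no reset: what is moved stays moved. The work goes in short steps, Python scripts to look and compute and a tool call to move; the robot and the scene stay as the last step left them, time stands still between calls to the robot, and variables do not carry over. Pictures are saved under pics/ and viewed, about 8 in all and at most 12, crops included, and the job is handed in when it is done.

Besides the shell and the picture viewer there is one more tool, called after "Call:" by a JSON object that holds its "method" and its "body", one argument or row to a line. jog_arm: Moves the arm, as the interface text tells. Its arguments: {"type":"object","properties":{"moves":{"type":"array","items":{"type":"array","items":{"type":"number"}}},"grip":{"type":"number"},"grip_force":{"type":"number"}},"required":["moves"]}

```bash
mkdir -p pics; ls; python3 - <<'E'
from station import ctrl
import cv2,numpy as np
np.set_printoptions(precision=4,suppress=True)
for n in("side","top"):
    im=ctrl.get_image(n); cv2.imwrite(f"pics/{n}0.png",im[:,:,::-1])
    p=ctrl.camera_params(n); print(n,p)
print(ctrl.get_obs(),ctrl.grip_depth)
E
```

```text
pics
side {'fx': 454.0917142610821, 'fy': 454.0917142610821, 'cx': 261.7781289970991, 'cy': 193.41598413264765, 'D': array([0.0193, 0.    , 0.    , 0.    , 0.    ]), 'pose': array([[ 0.9725,  0.1482, -0.1795,  0.3214],
       [-0.2326,  0.6456, -0.7274, -1.0276],
       [ 0.0081,  0.7491,  0.6624,  1.0525],
       [ 0.    ,  0.    ,  0.    ,  1.    ]])}
top {'fx': 424.79293322751977, 'fy': 424.79293322751977, 'cx': 251.29998220555342, 'cy': 185.71118346934705, 'D': array([-0.0059,  0.    ,  0.    ,  0.    ,  0.    ]), 'pose': array([[ 0.0472,  0.9712, -0.2337,  0.2645],
       [-0.9989,  0.045 , -0.0148, -0.0102],
       [-0.0038,  0.2341,  0.9722,  1.3535],
       [ 0.    ,  0.    ,  0.    ,  1.    ]])}
{'t': 0.1, 'q': array([-1.385 ,  0.0533,  1.6142, -0.    ,  1.476 , -0.119 ]), 'dq': array([-0.0012, -0.0011, -0.0038, -0.0002, -0.0027,  0.0003]), 'effort': array([  0.001 , -39.4905, -37.1361,  -0.0001,   0.0039,  -0.    ]), 'tool_pos': array([ 0.1874, -0.5956,  0.2081]), 'tool_rot': array([-0.3161,  2.0593, -2.0553]), 'contact_force': array([0.2168, 0.9777, 0.6301]), 'wrist_torque': array([-0.0027,  0.0121, -0.0493]), 'opening': 0.08568971019983054} 0.0187
```

View pics/side0.png

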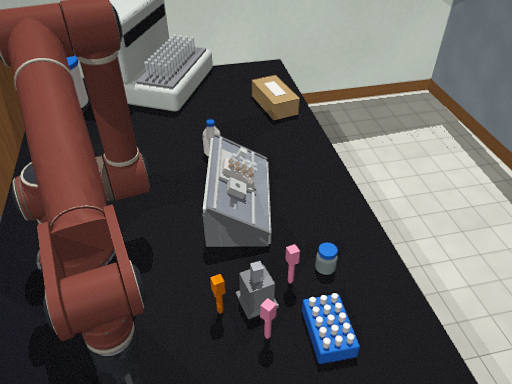

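View pics/top0.png

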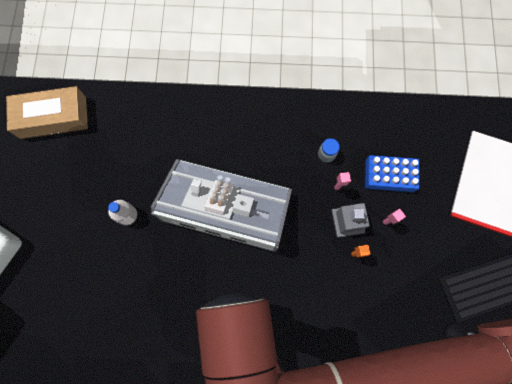

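The side picture shows the ramp at about (238,190), with the rack's lug near (237,188). The parking block with the rod is at (256,285), with orange and pink look-alikes around it. In the top picture the lug is at (243,203), the post at (196,187), the window near (262,213) and the rod head at (359,214). Next I'll look at enlarged crops.

```bash
python3 - <<'E'
import cv2,numpy as np
t=cv2.imread("pics/top0.png");s=cv2.imread("pics/side0.png")
def crop(im,x,y,w,h,k):
    c=cv2.resize(im[y:y+h,x:x+w],None,fx=k,fy=k,interpolation=cv2.INTER_CUBIC)
    c=np.clip(c.astype(float)*1.15,0,255).astype(np.uint8)
    for i in range(0,w):
        if (x+i)%10==0: cv2.line(c,(i*k,0),(i*k,6 if (x+i)%50 else 14),(0,255,255),1); 
        if (x+i)%20==0: cv2.putText(c,str(x+i),(i*k,22),0,.35,(0,255,255))
    for j in range(0,h):
        if (y+j)%10==0: cv2.line(c,(0,j*k),(6,j*k),(0,255,255),1)
        if (y+j)%20==0: cv2.putText(c,str(y+j),(8,j*k),0,.35,(0,255,255))
    return c
cv2.imwrite("pics/c1.png",crop(t,145,155,155,98,5))
a=crop(t,325,165,85,100,4);b=crop(s,200,130,85,145,4);c=crop(s,200,235,110,110,4)
W=np.zeros((600,800,3),np.uint8)
W[:580,:340]=b; W[:440,350:790]=c
cv2.imwrite("pics/c2.png",W)
E
```

```text
(no output)
```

View pics/c1.png

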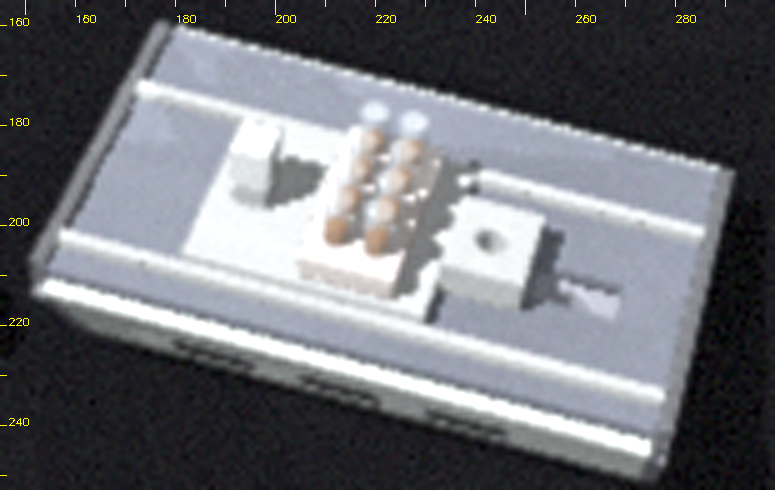

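View pics/c2.png

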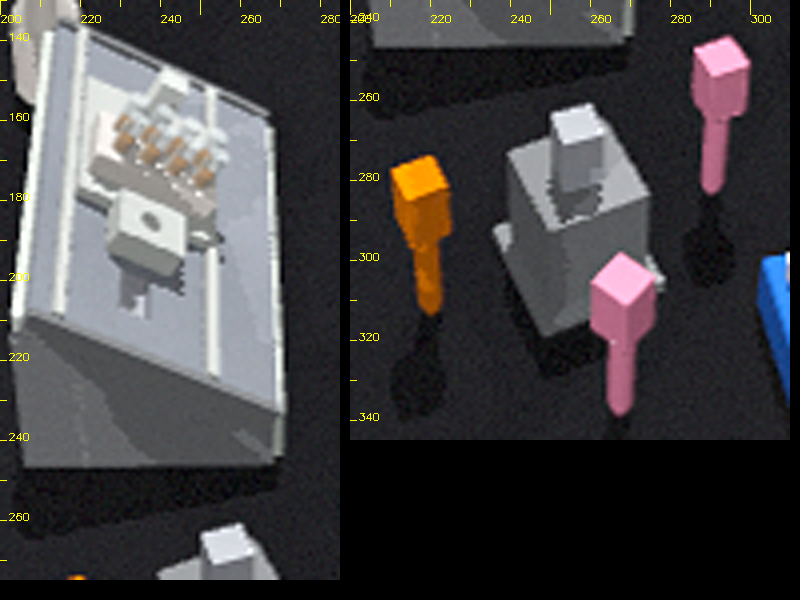

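The enlarged crops give these positions:
- **Lug hole:** top (242.4,202.6), side (237.5,185).
- **Post top:** top about (197,180), side about (243,151).
- **Window's visible -y end:** top about (268,216).
- **Rod head top:** side about (257,266).

Next I'll cast rays at the known heights and triangulate.

```bash
cat > h.py <<'E'
import cv2,numpy as np
from station import ctrl
np.set_printoptions(precision=4,suppress=True)
P={n:ctrl.camera_params(n) for n in("side","top")}
def ray(n,uv):
    p=P[n];K=np.array([[p['fx'],0,p['cx']],[0,p['fy'],p['cy']],[0,0,1.]])
    u=cv2.undistortPoints(np.array(uv,float).reshape(-1,1,2),K,np.array(p['D'])).reshape(-1,2)
    d=np.c_[u[:,0],-u[:,1],-np.ones(len(u))]@p['pose'][:3,:3].T
    return p['pose'][:3,3],d
def onz(n,uv,z):
    o,d=ray(n,uv); return o+d*((z-o[2])/d[:,2])[:,None]
def tri(a,b):
    o1,d1=ray("top",[a]);o2,d2=ray("side",[b]);d1=d1[0];d2=d2[0]
    s=np.linalg.lstsq(np.c_[d1,-d2],o2-o1,rcond=None)[0]
    x,y=o1+s[0]*d1,o2+s[1]*d2
    return (x+y)/2,np.linalg.norm(x-y)
def proj(n,X):
    p=P[n];c=(np.atleast_2d(X)-p['pose'][:3,3])@p['pose'][:3,:3]
    K=np.array([[p['fx'],0,p['cx']],[0,p['fy'],p['cy']],[0,0,1.]])
    return cv2.projectPoints((c*[1,-1,-1]).reshape(-1,1,3),np.zeros(3),np.zeros(3),K,np.array(p['D']))[0].reshape(-1,2)
E
python3 - <<'E'
from h import *
print("lug",tri((242.4,202.6),(237.5,185)),onz("top",[(242.4,202.6)],.1375),onz("side",[(237.5,185)],.1375))
print("post",tri((197,180.4),(243,151)),onz("top",[(197,180.4)],.167),onz("side",[(243,151)],.167))
print("winend",onz("top",[(268,215.8)],.115))
for n,box in(("top",(350,200,370,230)),("side",(246,258,268,274))):
    g=cv2.cvtColor(cv2.imread(f"pics/{n}0.png"),cv2.COLOR_BGR2GRAY)
    x0,y0,x1,y1=box; print(n);print(g[y0:y1,x0:x1])
E
```

```text
lug (array([0.5049, 0.0318, 0.1381]), np.float64(9.654022992137676e-05)) [[0.5049 0.0318 0.1375]] [[0.505  0.0325 0.1375]]
post (array([0.5542, 0.1649, 0.1669]), np.float64(0.007761436630524303)) [[0.5581 0.165  0.167 ]] [[0.5501 0.1635 0.167 ]]
winend [[ 0.4733 -0.0449  0.115 ]]
top
[[ 23  30  19  22  26  17  25  25  20  21  22  26  24  24  27  30  31  26
   28  19]
 [ 26  31  23  23  26  22  29  17  18  21  22  24  22  21  27  26  25  26
   27  28]
 [ 26  27  25  21  19  16  13  19  16  26  30  31  32  34  28  27  27  27
   27  26]
 [ 20  27  25  21  33  29  41  47  50  71  84  85  95 105  72  29  27  30
   25  20]
 [ 35  49  47  60  84  92 115 132 138 138 142 138 139 138 102  40  23  22
   23  27]
 [104 122 121 126 136 143 147 150 151 152 150 149 150 147 125  43  20  23
   25  27]
 [128 136 134 137 147 151 150 149 153 150 150 152 150 153 137  58  24  16
   28  25]
 [135 133 130 131 138 147 150 146 150 146 145 151 150 148 134  80  23  22
   23  14]
 [129 134 133 130 136 137 149 144 138 140 147 157 161 152 142 104  37  26
   26  15]
 [137 134 132 142 179 187 190 191 191 188 182 190 
[... 2529 characters left out ...]
3 191 192 192 192 191 171 151
  115  54  21  34]
 [ 30  30  31  20  80 105 190 195 193 193 191 193 193 192 194 193 230 184
  148  91  25  20]
 [ 31  22  27  29  79  84 179 193 194 194 194 194 195 196 194 199 196 162
  144 114  55  28]
 [ 26  32  87  98  90  84 153 190 197 195 197 202 197 174 147 115  95 122
  140 149  91  21]
 [ 93 140 149 150 111  85  83 190 200 176 151 120  97  91  94  95  94 124
  143 149 116  57]
 [146 146 144 148 108  89  85 108  99  90  92  97  98 101  98  96  98 124
  143 146 149 117]
 [144 144 144 144 108  89  87  96  98  97  96  99  99  99  99  98  93 124
  142 144 144 152]
 [143 144 145 146 105  89  89  97  97  97  98  99 102 100 100 100  99 124
  143 145 145 147]]
```

```bash
python3 - <<'E'
from h import *
c=lambda x,y:(x/5+145-.4,y/5+155-.4)
s=lambda x,y:(x/4+200-.4,y/4+130-.4)
def yaw(n,a,b,z):
    p=onz(n,[a,b],z); d=p[0]-p[1]; print(n,z,p,np.hypot(*d[:2]),"yaw",np.degrees(np.arctan2(-d[0],d[1])))
yaw("top",c(62,232),c(660,395),.13);yaw("top",c(140,85),c(705,232),.09)
yaw("top",c(40,288),c(650,450),.176);yaw("top",c(165,22),c(730,170),.054)
yaw("side",s(80,30),s(55,315),.14);yaw("side",s(210,90),s(215,380),.09)
for n,(x0,y0,x1,y1),th in(("top",(345,200,372,222),172),("side",(244,258,268,274),172)):
    g=cv2.cvtColor(cv2.imread(f"pics/{n}0.png"),cv2.COLOR_BGR2GRAY)
    b=cv2.resize(g[y0:y1,x0:x1],None,fx=8,fy=8,interpolation=cv2.INTER_LINEAR)
    m=(b>th).astype(np.uint8); cs=max(cv2.findContours(m,0,1)[0],key=cv2.contourArea).reshape(-1,2)
    w=onz(n,(cs+.5)/8-.5+[x0,y0],.150)
    print(n,"head",cv2.minAreaRect((w[:,:2]*1000).astype(np.float32)))
ob=ctrl.get_obs()
R=cv2.Rodrigues(ob['tool_rot'])[0];print(R)
E
```

```text
top 0.13 [[ 0.4995  0.2832  0.13  ]
 [ 0.42   -0.0712  0.13  ]] 0.3632116217988265 yaw -12.640114517541443
top 0.09 [[ 0.6017  0.2538  0.09  ]
 [ 0.5254 -0.0972  0.09  ]] 0.3591602247738446 yaw -12.26832836860148
top 0.176 [[ 0.4581  0.2814  0.176 ]
 [ 0.3836 -0.0644  0.176 ]] 0.3537290041067181 yaw -12.165600892731138
top 0.054 [[ 0.6537  0.2491  0.054 ]
 [ 0.5732 -0.1142  0.054 ]] 0.37211252090616803 yaw -12.485696090720248
side 0.14 [[ 0.4935  0.299   0.14  ]
 [ 0.4155 -0.0579  0.14  ]] 0.36532363435442783 yaw -12.334574939822211
side 0.09 [[ 0.6003  0.2534  0.09  ]
 [ 0.5253 -0.1009  0.09  ]] 0.36219305370286203 yaw -11.950092217767162
top head ((487.88348388671875, -304.1079406738281), (25.818761825561523, 27.58859634399414), 3.6231870651245117)
side head ((489.0743103027344, -302.7322998046875), (28.22920036315918, 25.14445686340332), 5.08089542388916)
[[-0.9539 -0.0004  0.3001]
 [-0.3001  0.0019 -0.9539]
 [-0.0002 -1.     -0.0019]]
```

```bash
cat > go.py <<'E'
import sys
from h import *
from scipy.spatial.transform import Rotation as Ro
yaw=np.radians(-12.3)
xd=np.array([np.cos(yaw),np.sin(yaw),0]);yd=np.array([-np.sin(yaw),np.cos(yaw),0])
n=.5*xd+np.array([0,0,.8660254]);xr=np.cross(yd,n)
def RT(y,z): return np.c_[np.cross(y,z),y,z]
RAMP=RT(-n,xr)
def down(deg): a=np.radians(deg);return RT(np.array([0,0,-1.]),np.array([np.cos(a),np.sin(a),0]))
def plan(pos,R,N):
    "equal rows from the present tool pose to pos (TCP), R"
    o=ctrl.get_obs();R0=cv2.Rodrigues(o['tool_rot'])[0]
    w=Ro.from_matrix(R0.T@R).as_rotvec();S=sum(Ro.from_rotvec(w*k/N).as_matrix() for k in range(N))
    p=np.linalg.solve(S,R0.T@(np.array(pos)-o['tool_pos']))*1000
    print("N",N,"row",np.round(np.r_[p,w/N*1000],1)," (turn in mrad) total turn",np.round(w,3))
def rack(): # tool/force in rack axes
    o=ctrl.get_obs();B=np.c_[xr,yd,n]
    print("F rack",B.T@o['contact_force'],"q",o['q'],"open",o['opening'])
lug=np.array([.505,.032,.1378]);post=lug+.145*yd+.014*n;win=np.array([.4788,-.0195,.115])
E
python3 - <<'E'
from go import *
print(post,n,xr,yd,"slide",(win-lug)@yd,(win-lug+.026*n)@xr)
plan(post+.11*n,RAMP,24)
E
```

```text
[0.5427 0.1722 0.1499] [ 0.4885 -0.1065  0.866 ] [ 0.8461 -0.1845 -0.5   ] [0.213 0.977 0.   ] slide -0.05589924320382047 -0.001267811789239492
N 24 row [-35.9  -0.7 -10.5 -19.7 -42.7 -11.5]  (turn in mrad) total turn [-0.472 -1.026 -0.276]
```

Call:
{"method": "jog_arm", "body": {
  "moves": [
    [0,-40,0,0,0,0],
    [0,-40,0,0,0,0],
    [0,-30,0,0,0,0],
    [-36,0,-10,-0.02,-0.043,-0.0115],
    [-36,0,-10,-0.02,-0.043,-0.0115],
    [-36,0,-10,-0.02,-0.043,-0.0115],
    [-36,0,-10,-0.02,-0.043,-0.0115],
    [-36,0,-10,-0.02,-0.043,-0.0115],
    [-36,0,-10,-0.02,-0.043,-0.0115],
    [-36,0,-10,-0.02,-0.043,-0.0115],
    [-36,0,-10,-0.02,-0.043,-0.0115],
    [-36,0,-10,-0.02,-0.043,-0.0115]
  ],
  "grip": 60
}}

```text
t: 1.3
tool_pos: [0.4331, -0.3673, 0.3145]
tool_rot: [-0.8, 2.016, -1.694]
contact_force: [0.0, -0.5, -0.1]
opening: 0.0602
```

```bash
python3 - <<'E'
from go import *
print(ctrl.get_obs()['tool_pos'])
plan(post+.11*n,RAMP,17);rack()
E
```

```text
[ 0.4331 -0.3673  0.3145]
N 17 row [-32.2   5.2  -7.1 -17.2 -37.5 -10.1]  (turn in mrad) total turn [-0.293 -0.637 -0.172]
F rack [ 0.1434 -0.4974  0.0064] q [-0.8064  0.024   1.4798 -0.0544  1.839   0.0602] open 0.06023946315806485
```

Call:
{"method": "jog_arm", "body": {
  "moves": [
    [-32,5,-7,-0.017,-0.0375,-0.01],
    [-32,5,-7,-0.017,-0.0375,-0.01],
    [-32,5,-7,-0.017,-0.0375,-0.01],
    [-32,5,-7,-0.017,-0.0375,-0.01],
    [-32,5,-7,-0.017,-0.0375,-0.01],
    [-32,5,-7,-0.017,-0.0375,-0.01],
    [-32,5,-7,-0.017,-0.0375,-0.01],
    [-32,5,-7,-0.017,-0.0375,-0.01],
    [-32,5,-7,-0.017,-0.0375,-0.01],
    [-32,5,-7,-0.017,-0.0375,-0.01]
  ]
}}

```text
t: 2.3
tool_pos: [0.5728, -0.0738, 0.2648]
tool_rot: [-1.196, 1.896, -1.311]
contact_force: [0.8, -1.1, -0.4]
opening: 0.0599
```

Call:
{"method": "jog_arm", "body": {
  "moves": [
    [-32,5,-7,-0.017,-0.0375,-0.01],
    [-32,5,-7,-0.017,-0.0375,-0.01],
    [-32,5,-7,-0.017,-0.0375,-0.01],
    [-32,5,-7,-0.017,-0.0375,-0.01],
    [-32,5,-7,-0.017,-0.0375,-0.01],
    [-32,5,-7,-0.017,-0.0375,-0.01],
    [-32,5,-7,-0.017,-0.0375,-0.01],
    [0,0,0,0,0,0],
    [0,0,0,0,0,0]
  ]
}}

```text
t: 3.2
tool_pos: [0.5974, 0.1544, 0.247]
tool_rot: [-1.43, 1.775, -1.032]
contact_force: [0.1, -0.9, 0.8]
opening: 0.0598
```

```bash
python3 - <<'E'
from go import *
plan(post+.11*n,RAMP,2);rack()
E
```

```text
N 2 row [-2.8  1.3 -0.5 -2.2 -0.6  0.4]  (turn in mrad) total turn [-0.004 -0.001  0.001]
F rack [-0.1783 -0.8357  0.7835] q [0.0651 0.3506 1.276  0.1513 2.013  0.3108] open 0.05982629276667642
```

Call:
{"method": "jog_arm", "body": {
  "moves": [
    [-5,3,-1,-0.004,-0.001,0.001],
    [0,20,0,0,0,0],
    [0,20,0,0,0,0],
    [0,20,0,0,0,0],
    [0,20,0,0,0,0],
    [0,15,0,0,0,0],
    [0,15,0,0,0,0],
    [0,12,0,0,0,0],
    [0,4,0,0,0,0],
    [0,0,0,0,0,0]
  ]
}}

```text
t: 4.2
tool_pos: [0.5348, 0.173, 0.1362]
tool_rot: [-1.43, 1.779, -1.027]
contact_force: [0.4, -1.2, -0.4]
opening: 0.0601
```

```bash
python3 - <<'E'
from go import *
plan(post-.0167*n,RAMP,1);rack()
a=cv2.resize(ctrl.get_image("side")[130:240,190:300,::-1],None,fx=3.6,fy=3.6,interpolation=2);b=cv2.resize(ctrl.get_image("top")[150:250,170:280,::-1],None,fx=3.6,fy=3.6,interpolation=2)
W=np.zeros((400,800,3),np.uint8);W[:a.shape[0],:a.shape[1]]=a;W[:b.shape[0],400:400+b.shape[1]]=b
cv2.imwrite("pics/p1.png",W)
E
```

```text
N 1 row [-0.9  0.9 -0.  -0.8 -0.9 -1.4]  (turn in mrad) total turn [-0.001 -0.001 -0.001]
F rack [ 0.7519 -1.036   0.0069] q [0.0964 0.3016 1.5263 0.1594 1.8122 0.3111] open 0.060068980458611004
```

View pics/p1.png

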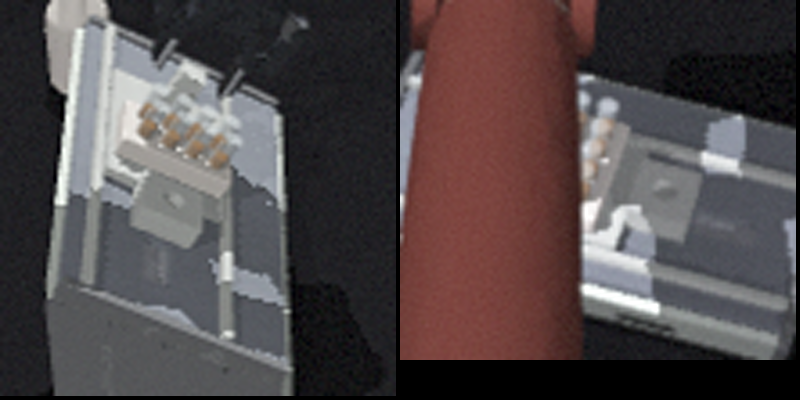

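The two fingers, at (165,52) and (232,82) in the side crop, stand on either side of the post at about (195,72), so I'll close on it.

Call:
{"method": "jog_arm", "body": {
  "moves": [
    [0,0,0,0,0,0],
    [0,0,0,0,0,0],
    [0,0,0,0,0,0],
    [0,0,0,0,0,0],
    [0,0,0,0,0,0],
    [0,0,0,0,0,0],
    [0,0,0,0,0,0],
    [0,0,0,0,0,0]
  ],
  "grip": 15,
  "grip_force": 40
}}

```text
t: 5.1
tool_pos: [0.537, 0.1727, 0.1367]
tool_rot: [-1.425, 1.776, -1.031]
contact_force: [4.8, -1.0, -1.5]
opening: 0.0227
```

```bash
python3 - <<'E'
from go import *
rack();o=ctrl.get_obs();print(o['contact_force'],(o['tool_pos']-win)@yd)
plan(post-.0167*n-.056*yd,RAMP,1)
E
```

```text
F rack [4.9753 0.0877 1.1754] q [0.0958 0.3017 1.5237 0.1587 1.8089 0.311 ] open 0.022685067823224044
[ 4.8027 -0.9574 -1.4697] 0.20020052060948054
N 1 row [55.3  2.3 -1.6 -6.4 -1.1 -2.7]  (turn in mrad) total turn [-0.006 -0.001 -0.003]
```

Call:
{"method": "jog_arm", "body": {
  "moves": [
    [0,0,2,0,0,0],
    [5,0,0,0,0,0],
    [8,0,0,0,0,0],
    [8,0,0,0,0,0],
    [8,0,0,0,0,0],
    [8,0,0,0,0,0],
    [8,0,0,0,0,0],
    [8,0,0,0,0,0],
    [3,0,0,0,0,0],
    [0,0,0,0,0,0],
    [0,0,0,0,0,0]
  ]
}}

```text
t: 6.2
tool_pos: [0.5249, 0.1171, 0.1367]
tool_rot: [-1.43, 1.778, -1.028]
contact_force: [-0.5, 0.8, 5.7]
opening: 0.023
```

```bash
python3 - <<'E'
from go import *
rack();o=ctrl.get_obs();print((o['tool_pos']-win)@yd)
plan(post-.0167*n-.056*yd,RAMP,1)
a=cv2.resize(ctrl.get_image("side")[130:240,190:300,::-1],None,fx=3.6,fy=3.6,interpolation=2);b=cv2.resize(ctrl.get_image("top")[150:250,190:300,::-1],None,fx=3.6,fy=3.6,interpolation=2)
W=np.zeros((400,800,3),np.uint8);W[:a.shape[0],:a.shape[1]]=a;W[:b.shape[0],400:400+b.shape[1]]=b
cv2.imwrite("pics/p2.png",W)
E
```

```text
F rack [-3.4584  0.7     4.5661] q [0.0157 0.2593 1.5763 0.1188 1.8145 0.2305] open 0.022955994001539637
0.14332540026769275
N 1 row [-1.6  2.4 -1.6 -1.8 -1.1 -1.2]  (turn in mrad) total turn [-0.002 -0.001 -0.001]
```

View pics/p2.png

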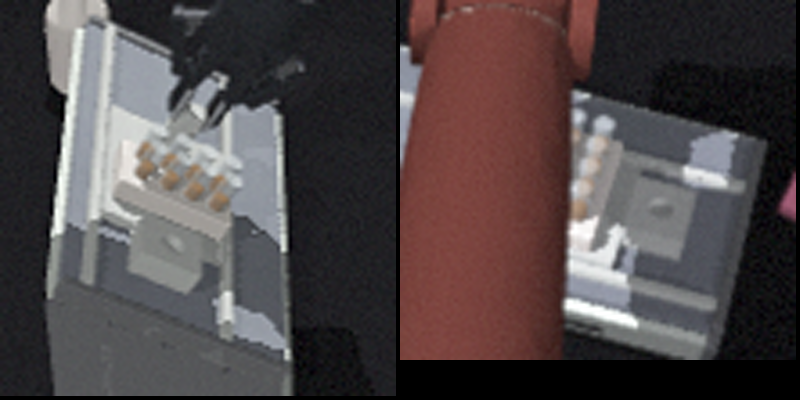

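Call:
{"method": "jog_arm", "body": {
  "moves": [
    [0,0,0,0,0,0],
    [0,0,0,0,0,0],
    [0,0,0,0,0,0],
    [0,0,0,0,0,0],
    [0,-20,0,0,0,0],
    [0,-30,0,0,0,0],
    [0,-40,0,0,0,0],
    [0,-40,0,0,0,0],
    [0,0,0,0,0,0]
  ],
  "grip": 56
}}

```text
t: 7.2
tool_pos: [0.5919, 0.1033, 0.2539]
tool_rot: [-1.421, 1.772, -1.034]
contact_force: [0.3, -0.8, 0.9]
opening: 0.056
```

```bash
python3 - <<'E'
from go import *
rack();print(ctrl.get_obs()['tool_pos'])
head=np.array([.4885,-.3035,.150])
for d in(-4,4,0): plan(head+[0,0,.12],down(d),17)
E
```

```text
F rack [ 0.022  -0.7463  1.0004] q [-0.0047  0.3134  1.3087  0.1175  2.0185  0.2352] open 0.056029852691779576
[0.5919 0.1033 0.2539]
N 17 row [24.6 -0.4 -2.7 30.  -8.4 -2.4]  (turn in mrad) total turn [ 0.511 -0.143 -0.041]
N 17 row [ 24.4  -0.1  -4.4  29.9 -16.4  -4.5]  (turn in mrad) total turn [ 0.508 -0.28  -0.076]
N 17 row [ 24.5  -0.3  -3.6  30.  -12.4  -3.4]  (turn in mrad) total turn [ 0.509 -0.211 -0.058]
```

Call:
{"method": "jog_arm", "body": {
  "moves": [
    [24.5,0,-4.5,0.03,-0.0165,-0.0045],
    [24.5,0,-4.5,0.03,-0.0165,-0.0045],
    [24.5,0,-4.5,0.03,-0.0165,-0.0045],
    [24.5,0,-4.5,0.03,-0.0165,-0.0045],
    [24.5,0,-4.5,0.03,-0.0165,-0.0045],
    [24.5,0,-4.5,0.03,-0.0165,-0.0045],
    [24.5,0,-4.5,0.03,-0.0165,-0.0045],
    [24.5,0,-4.5,0.03,-0.0165,-0.0045]
  ]
}}

```text
t: 8.0
tool_pos: [0.5241, -0.0853, 0.2595]
tool_rot: [-1.352, 1.486, -1.098]
contact_force: [1.2, 0.4, 0.4]
opening: 0.0558
```

```bash
python3 - <<'E'
from go import *
for a,b in(((343,180),(291,249)),((361.5,250.5),(217.5,278)),((397,215),(268,305)),((358.9,213.2),(256,266))): print(tri(a,b))
head=np.array([.4885,-.3035,.150])
plan(head+[0,0,.12],down(4),9)
a=cv2.resize(ctrl.get_image("side")[150:230,200:280,::-1],None,fx=5,fy=5,interpolation=2);b=cv2.resize(ctrl.get_image("top")[170:240,210:290,::-1],None,fx=5,fy=5,interpolation=2)
W=np.zeros((400,800,3),np.uint8);W[:a.shape[0],:a.shape[1]]=a;W[:b.shape[0],400:400+b.shape[1]]=b
cv2.imwrite("pics/p3.png",W)
E
```

```text
(array([ 0.5893, -0.2611,  0.14  ]), np.float64(0.006364580474308244))
(array([ 0.3841, -0.3123,  0.1409]), np.float64(0.004351778049291219))
(array([ 0.4896, -0.4167,  0.1388]), np.float64(0.0013472784129775787))
(array([ 0.487 , -0.304 ,  0.1501]), np.float64(0.0001361675619512173))
N 9 row [ 24.3  -0.9  -3.8  30.9 -16.2  -4.5]  (turn in mrad) total turn [ 0.278 -0.146 -0.04 ]
```

View pics/p3.png

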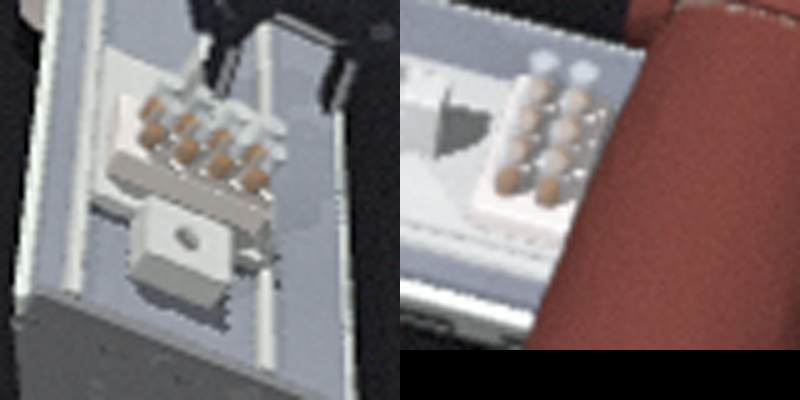

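The side crop shows the lug hole at (188,237), which is pixel (237.2,197.0), and the lug covers the window. The arm hides the lug in the top view. The look-alikes' tops are at z ≈ 0.14 and more than 95 mm from the rod, so I'll go on to the rod.

Call:
{"method": "jog_arm", "body": {
  "moves": [
    [24.3,-1,-4,0.031,-0.0162,-0.0045],
    [24.3,-1,-4,0.031,-0.0162,-0.0045],
    [24.3,-1,-4,0.031,-0.0162,-0.0045],
    [24.3,-1,-4,0.031,-0.0162,-0.0045],
    [24.3,-1,-4,0.031,-0.0162,-0.0045],
    [24.3,-1,-4,0.031,-0.0162,-0.0045],
    [24.3,-1,-4,0.031,-0.0162,-0.0045],
    [24.3,-1,-4,0.031,-0.0162,-0.0045],
    [24.3,-1,-4,0.031,-0.0162,-0.0045],
    [0,0,0,0,0,0],
    [0,0,0,0,0,0]
  ]
}}

```text
t: 9.2
tool_pos: [0.4878, -0.3023, 0.2709]
tool_rot: [-1.24, 1.16, -1.158]
contact_force: [-0.1, -0.7, -0.1]
opening: 0.0558
```

```bash
python3 - <<'E'
from go import *
print("lug now",onz("side",[(237.2,197.0)],.1378), (onz("side",[(237.2,197.0)],.1378)[0]-win-.026*n)@np.c_[xr,yd,n])
head=np.array([.488,-.304,.150])
plan(head+[0,0,.12],down(4),1);rack()
E
```

```text
lug now [[ 0.4933 -0.0224  0.1378]] [0.0014 0.0003 0.0011]
N 1 row [ 1.7  0.9  0.1  0.4 -1.9 -1.3]  (turn in mrad) total turn [ 0.    -0.002 -0.001]
F rack [ 0.1003 -0.6744 -0.0342] q [-0.6848 -0.0973  1.6585  0.0007  1.5816 -0.7527] open 0.055849209256968464
```

Call:
{"method": "jog_arm", "body": {
  "moves": [
    [1.7,20,0,0,-0.002,-0.001],
    [0,30,0,0,0,0],
    [0,30,0,0,0,0],
    [0,25,0,0,0,0],
    [0,20,0,0,0,0],
    [0,20,0,0,0,0],
    [0,15,0,0,0,0],
    [0,4,0,0,0,0],
    [0,0,0,0,0,0]
  ]
}}

```text
t: 10.1
tool_pos: [0.4881, -0.3039, 0.1072]
tool_rot: [-1.243, 1.156, -1.157]
contact_force: [-0.6, -0.5, -1.0]
opening: 0.0562
```

Call:
{"method": "jog_arm", "body": {
  "moves": [
    [0,0,0,0,0,0],
    [0,0,0,0,0,0],
    [0,0,0,0,0,0],
    [0,0,0,0,0,0],
    [0,0,0,0,0,0],
    [0,0,0,0,0,0],
    [0,0,0,0,0,0]
  ],
  "grip": 20,
  "grip_force": 60
}}

```text
t: 10.8
tool_pos: [0.489, -0.3055, 0.1096]
tool_rot: [-1.242, 1.153, -1.161]
contact_force: [0.4, -0.3, 5.2]
opening: 0.0264
```

Call:
{"method": "jog_arm", "body": {
  "moves": [
    [0,-10,0,0,0,0],
    [0,-20,0,0,0,0],
    [0,-25,0,0,0,0],
    [0,-30,0,0,0,0],
    [0,-30,0,0,0,0],
    [0,-30,0,0,0,0],
    [0,-20,0,0,0,0],
    [0,0,0,0,0,0],
    [0,0,0,0,0,0]
  ]
}}

```text
t: 11.7
tool_pos: [0.4876, -0.3043, 0.2719]
tool_rot: [-1.242, 1.157, -1.157]
contact_force: [0.3, 0.4, -2.6]
opening: 0.0266
```

```bash
cat >> go.py <<'E'
lug2=np.array([.4935,-.0222,.1376])
E
python3 - <<'E'
from go import *
rack();o=ctrl.get_obs();print(o['tool_pos'],o['contact_force'],o['wrist_torque'])
plan(lug2+(.1046+.03)*n,RAMP,16)
a=cv2.resize(ctrl.get_image("side")[180:330,190:310,::-1],None,fx=3.5,fy=3.5,interpolation=2);b=cv2.resize(ctrl.get_image("top")[170:270,300:400,::-1],None,fx=3.5,fy=3.5,interpolation=2)
W=np.zeros((530,800,3),np.uint8);W[:a.shape[0],:a.shape[1]]=a;W[:b.shape[0],430:430+b.shape[1]]=b
cv2.imwrite("pics/p4.png",W)
E
```

```text
F rack [ 1.4805  0.4703 -2.1086] q [-0.687  -0.0963  1.6561 -0.0007  1.5817 -0.7575] open 0.02664941599917923
[ 0.4876 -0.3043  0.2719] [ 0.3228  0.411  -2.5664] [-0.0118  0.0179  0.0175]
N 16 row [-17.    0.4   3.7 -32.5  17.4   4.7]  (turn in mrad) total turn [-0.52   0.278  0.075]
```

View pics/p4.png

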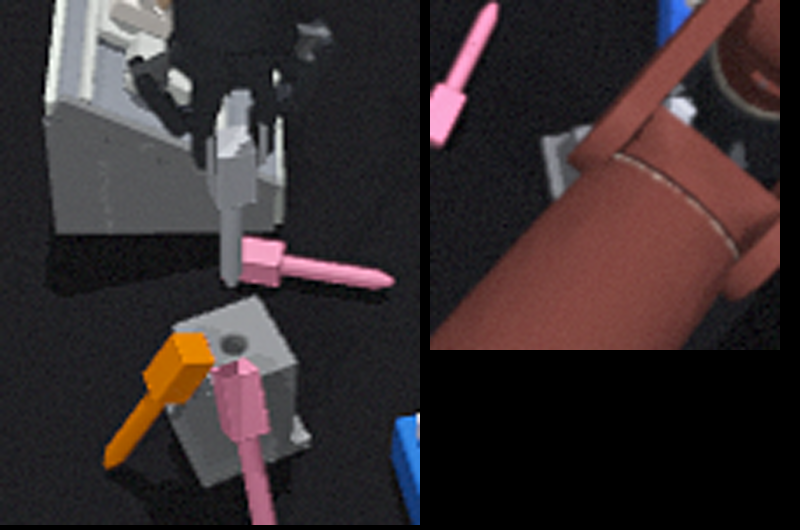

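The rod hangs straight in the grip, with its head at (235,170) and nose at (230,280) in the side crop, and the parking hole is empty. The free-standing look-alikes have toppled. One already lay at the edge of the earlier t=6.2 picture, before the gripper had worked anywhere near them. I'll carry the rod to the lug.

```bash
python3 - <<'E'
from go import *
plan(lug2+(.1046+.05)*n,RAMP,16)
E
```

```text
N 16 row [-16.9  -0.9   4.  -32.3  17.4   4.6]  (turn in mrad) total turn [-0.517  0.279  0.074]
```

Call:
{"method": "jog_arm", "body": {
  "moves": [
    [-17,-1,4,-0.0325,0.0174,0.0046],
    [-17,-1,4,-0.0325,0.0174,0.0046],
    [-17,-1,4,-0.0325,0.0174,0.0046],
    [-17,-1,4,-0.0325,0.0174,0.0046],
    [-17,-1,4,-0.0325,0.0174,0.0046],
    [-17,-1,4,-0.0325,0.0174,0.0046],
    [-17,-1,4,-0.0325,0.0174,0.0046],
    [-17,-1,4,-0.0325,0.0174,0.0046]
  ]
}}

```text
t: 12.6
tool_pos: [0.5189, -0.1673, 0.2762]
tool_rot: [-1.347, 1.468, -1.103]
contact_force: [0.2, -0.2, -2.4]
opening: 0.0268
```

Call:
{"method": "jog_arm", "body": {
  "moves": [
    [-17,-1,4,-0.0325,0.0174,0.0046],
    [-17,-1,4,-0.0325,0.0174,0.0046],
    [-17,-1,4,-0.0325,0.0174,0.0046],
    [-17,-1,4,-0.0325,0.0174,0.0046],
    [-17,-1,4,-0.0325,0.0174,0.0046],
    [-17,-1,4,-0.0325,0.0174,0.0046],
    [-17,-1,4,-0.0325,0.0174,0.0046],
    [-17,-1,4,-0.0325,0.0174,0.0046],
    [0,0,0,0,0,0],
    [0,0,0,0,0,0]
  ]
}}

```text
t: 13.6
tool_pos: [0.5694, -0.0381, 0.2738]
tool_rot: [-1.436, 1.778, -1.027]
contact_force: [-1.0, 0.0, -2.5]
opening: 0.027
```

```bash
python3 - <<'E'
from go import *
rack();plan(lug2+(.1046+.01)*n,RAMP,2)
o=ctrl.get_obs();print(o['tool_pos'])
nose=o['tool_pos']+cv2.Rodrigues(o['tool_rot'])[0][:,1]*.1046
print(nose,[proj(k,nose) for k in P])
a=cv2.resize(ctrl.get_image("side")[140:240,190:290,::-1],None,fx=5.5,fy=5.5,interpolation=2)
cv2.imwrite("pics/p5.png",a)
E
```

```text
F rack [ 0.4314 -0.1756 -2.685 ] q [-0.1997  0.2616  1.341   0.0053  2.064   0.0157] open 0.026950796094983676
N 2 row [ 0.3 21.1  0.5  0.7 -0.1  1.4]  (turn in mrad) total turn [ 0.001 -0.     0.003]
[ 0.5694 -0.0381  0.2738]
[ 0.5181 -0.0272  0.1833] [array([[245.3657, 185.3214]]), array([[263.1855, 195.781 ]])]
```

View pics/p5.png

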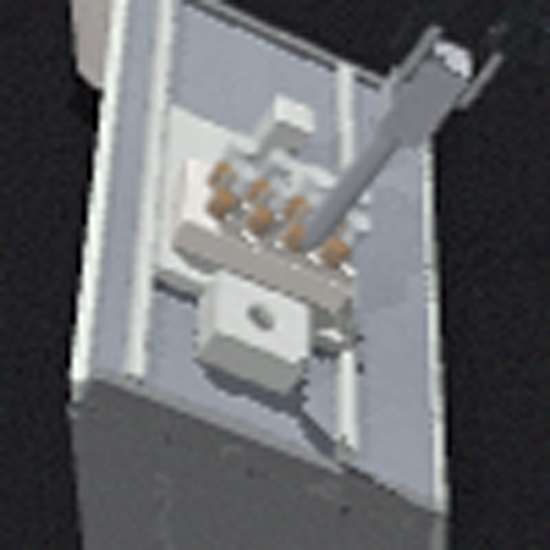

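The nose is at (310,245), i.e. pixel (246,184) against the computed (245.4,185.3). The rod axis, extended, hits the lug hole at (263,317) to within about 2.5 mm. I'll move in.

Call:
{"method": "jog_arm", "body": {
  "moves": [
    [0.3,20,0.8,0.001,0,0.003],
    [0.3,15,0,0,0,0],
    [0,8,0,0,0,0],
    [0,5,0,0,0,0],
    [0,4,0,0,0,0],
    [0,4,0,0,0,0],
    [0,0,0,0,0,0]
  ]
}}

```text
t: 14.35
tool_pos: [0.5431, -0.0329, 0.2267]
tool_rot: [-1.43, 1.777, -1.028]
contact_force: [-0.6, 0.2, -2.0]
opening: 0.0266
```

```bash
cat >> go.py <<'E'
def st():
    o=ctrl.get_obs();d=(o['tool_pos']-.1046*n-win)*1000;B=np.c_[xr,yd,n]
    print("t",round(o['t'],1),"nose x,y,h above deck",d@B,"F",o['contact_force']@B,"M",o['wrist_torque']@B,"open",o['opening'])
    plan(win+(.1046+d@n/1000)*n+(d@yd/1000)*yd+.0014*xr,RAMP,1)
E
python3 -c "
from go import *
st()"
```

```text
t 14.3 nose x,y,h above deck [ 1.0283  0.6125 24.96  ] F [ 0.4559  0.0854 -2.0068] M [-0.     -0.4399 -0.006 ] open 0.026554333010800183
N 1 row [-0.   0.   0.4 -2.2 -0.6 -0.9]  (turn in mrad) total turn [-0.002 -0.001 -0.001]
```

Call:
{"method": "jog_arm", "body": {
  "moves": [
    [0,3,0.4,0,0,0],
    [0,3,0,0,0,0],
    [0,3,0,0,0,0],
    [0,3,0,0,0,0],
    [0,3,0,0,0,0],
    [0,0,0,0,0,0]
  ]
}}

```text
t: 14.95
tool_pos: [0.5361, -0.0315, 0.2128]
tool_rot: [-1.43, 1.777, -1.029]
contact_force: [1.5, -3.6, -2.7]
opening: 0.0266
```

```bash
python3 -c "
from go import *
st()"
```

```text
t 14.9 nose x,y,h above deck [1.7914 0.4379 9.4033] F [ 3.2737 -3.1889 -1.1896] M [-0.8614 -1.0759 -0.031 ] open 0.026553331946200402
N 1 row [ 0.  -0.  -0.4 -2.3 -0.9 -0.5]  (turn in mrad) total turn [-0.002 -0.001 -0.   ]
```

Call:
{"method": "jog_arm", "body": {
  "moves": [
    [1,0,1,0,0,0],
    [0,3,0,0,0,0],
    [0,3,0,0,0,0],
    [0,3,0,0,0,0],
    [0,3,0,0,0,0],
    [0,3,0,0,0,0],
    [0,0,0,0,0,0]
  ]
}}

```text
t: 15.65
tool_pos: [0.5291, -0.0307, 0.1994]
tool_rot: [-1.431, 1.778, -1.027]
contact_force: [-0.8, -1.9, -3.9]
opening: 0.0267
```

```bash
python3 -c "
from go import *
st()"
```

```text
t 15.7 nose x,y,h above deck [ 2.3795 -0.2136 -5.748 ] F [ 1.5644 -2.0352 -3.5488] M [-0.4127 -0.642   0.0206] open 0.02672911774944523
N 1 row [ 0.  -0.  -1.  -1.  -0.4 -0.9]  (turn in mrad) total turn [-0.001 -0.    -0.001]
```

Call:
{"method": "jog_arm", "body": {
  "moves": [
    [0.5,2,0.4,0,0,0],
    [0,2,0,0,0,0],
    [0,2,0,0,0,0],
    [0,1,0,0,0,0],
    [0,1,0,0,0,0],
    [0,0,0,0,0,0]
  ]
}}

```text
t: 16.25
tool_pos: [0.5257, -0.0304, 0.1927]
tool_rot: [-1.43, 1.778, -1.028]
contact_force: [0.2, 1.0, -2.0]
opening: 0.0264
```

```bash
python3 -c "
from go import *
st()"
```

```text
t 16.2 nose x,y,h above deck [  2.8748  -0.6867 -13.1926] F [ 0.9524  1.0327 -1.7787] M [-0.1539 -0.3851 -0.0245] open 0.026421994886533445
N 1 row [ 0.  -0.  -1.5 -1.7 -0.4 -1.1]  (turn in mrad) total turn [-0.002 -0.    -0.001]
```

Call:
{"method": "jog_arm", "body": {
  "moves": [
    [0,1,0,0,0,0],
    [0,1,0,0,0,0],
    [0,1,0,0,0,0],
    [0,1,0,0,0,0],
    [0,0,0,0,0,0]
  ]
}}

```text
t: 16.75
tool_pos: [0.5238, -0.0301, 0.1892]
tool_rot: [-1.43, 1.778, -1.028]
contact_force: [-0.1, -0.7, -1.5]
opening: 0.0268
```

```bash
python3 -c "
from go import *
st()"
```

```text
t 16.8 nose x,y,h above deck [  2.909   -0.766  -17.1848] F [ 0.8339 -0.7199 -1.256 ] M [-0.0717 -0.4203  0.0492] open 0.026787012729812442
N 1 row [ 0.  -0.  -1.5 -1.8 -0.5 -0.9]  (turn in mrad) total turn [-0.002 -0.    -0.001]
```

Call:
{"method": "jog_arm", "body": {
  "moves": [
    [0,1,0,0,0,0],
    [0,1,0,0,0,0],
    [0,1,0,0,0,0],
    [0,1,0,0,0,0],
    [0,0,0,0,0,0]
  ]
}}

```text
t: 17.25
tool_pos: [0.5219, -0.0297, 0.1858]
tool_rot: [-1.43, 1.778, -1.028]
contact_force: [-0.6, 0.0, -2.0]
opening: 0.0267
```

```bash
python3 -c "
from go import *
st()"
```

```text
t 17.2 nose x,y,h above deck [  2.9125  -0.7615 -21.1844] F [ 0.5268 -0.0846 -2.0511] M [-0.1116 -0.4094 -0.0325] open 0.026746953744002006
N 1 row [ 0.  -0.  -1.5 -1.8 -0.5 -0.9]  (turn in mrad) total turn [-0.002 -0.    -0.001]
```

Call:
{"method": "jog_arm", "body": {
  "moves": [
    [0,1,0,0,0,0],
    [0,1,0,0,0,0],
    [0,1,0,0,0,0],
    [0,1,0,0,0,0],
    [0,1,0,0,0,0],
    [0,1,0,0,0,0],
    [0,0,0,0,0,0]
  ]
}}

```text
t: 17.95
tool_pos: [0.5189, -0.029, 0.1806]
tool_rot: [-1.43, 1.778, -1.028]
contact_force: [0.1, 0.2, -1.9]
opening: 0.0268
```

```bash
python3 -c "
from go import *
st()"
```

```text
t 17.9 nose x,y,h above deck [  2.9215  -0.7762 -27.1433] F [ 0.9957  0.2559 -1.6735] M [ 0.0224 -0.44    0.0138] open 0.026806528887676533
N 1 row [ 0.  -0.  -1.5 -1.8 -0.5 -0.9]  (turn in mrad) total turn [-0.002 -0.001 -0.001]
```

Call:
{"method": "jog_arm", "body": {
  "moves": [
    [0,1.5,0,0,0,0],
    [0,1.5,0,0,0,0],
    [0,1.5,0,0,0,0],
    [0,1.5,0,0,0,0],
    [0,1.5,0,0,0,0],
    [0,1.5,0,0,0,0],
    [0,0,0,0,0,0]
  ]
}}

```text
t: 18.65
tool_pos: [0.5145, -0.028, 0.1727]
tool_rot: [-1.43, 1.778, -1.028]
contact_force: [-0.2, -0.2, -1.2]
opening: 0.0269
```

```bash
python3 - <<'E'
from go import *
st()
a=cv2.resize(ctrl.get_image("side")[140:240,190:290,::-1],None,fx=5.5,fy=5.5,interpolation=2)
cv2.imwrite("pics/p6.png",a)
E
```

```text
t 18.6 nose x,y,h above deck [  2.9093  -0.7505 -36.2633] F [ 0.5005 -0.2596 -1.138 ] M [-0.048  -0.4583  0.0437] open 0.026906400629593284
N 1 row [ 0.  -0.  -1.5 -1.7 -0.5 -0.9]  (turn in mrad) total turn [-0.002 -0.    -0.001]
```

View pics/p6.png

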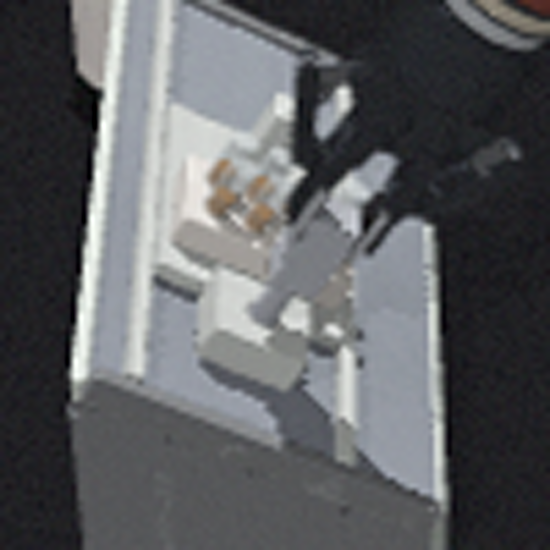

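The rod stands in the lug hole at (265,310) with about 33 mm of shaft left. There is no axial resistance beyond the rod's weight, so it is through the bar's hole. I'll push it home.

Call:
{"method": "jog_arm", "body": {
  "moves": [
    [0,3,0,0,0,0],
    [0,3,0,0,0,0],
    [0,3,0,0,0,0],
    [0,3,0,0,0,0],
    [0,3,0,0,0,0],
    [0,3,0,0,0,0],
    [0,3,0,0,0,0],
    [0,3,0,0,0,0],
    [0,2,0,0,0,0],
    [0,0,0,0,0,0]
  ]
}}

```text
t: 19.7
tool_pos: [0.5017, -0.0253, 0.1501]
tool_rot: [-1.43, 1.778, -1.028]
contact_force: [-0.6, -0.5, -2.3]
opening: 0.0264
```

```bash
python3 -c "
from go import *
st()"
```

```text
t 19.7 nose x,y,h above deck [  2.9345  -0.7716 -62.3821] F [ 0.7615 -0.5853 -2.2022] M [-0.0335 -0.4062 -0.0515] open 0.026426919250256146
N 1 row [ 0.  -0.  -1.5 -1.5 -0.6 -0.9]  (turn in mrad) total turn [-0.001 -0.001 -0.001]
```

Call:
{"method": "jog_arm", "body": {
  "moves": [
    [0,1,0,0,0,0],
    [0,1,0,0,0,0],
    [0,1,0,0,0,0],
    [0,1,0,0,0,0],
    [0,1,0,0,0,0],
    [0,1,0,0,0,0],
    [0,0.5,0,0,0,0],
    [0,0,0,0,0,0]
  ]
}}

```text
t: 20.5
tool_pos: [0.4994, -0.0247, 0.1456]
tool_rot: [-1.429, 1.777, -1.029]
contact_force: [1.7, -0.6, 2.5]
opening: 0.0264
```

```bash
python3 -c "
from go import *
st()"
```

```text
t 20.5 nose x,y,h above deck [  3.0672  -0.6815 -67.4551] F [ 0.2462 -0.2117  3.059 ] M [-0.02   -0.1663 -0.0475] open 0.026442520207770732
N 1 row [ 0.  -0.  -1.7 -3.3 -0.4 -0.9]  (turn in mrad) total turn [-0.003 -0.    -0.001]
```

Call:
{"method": "jog_arm", "body": {
  "moves": [
    [0,1,0,0,0,0],
    [0,1,0,0,0,0],
    [0,0,0,0,0,0]
  ]
}}

```text
t: 20.8
tool_pos: [0.4994, -0.0247, 0.1456]
tool_rot: [-1.428, 1.775, -1.031]
contact_force: [2.2, 0.1, 8.1]
opening: 0.0265
```

```bash
python3 -c "
from go import *
st()"
```

```text
t 20.8 nose x,y,h above deck [  3.0988  -0.6963 -67.5039] F [-2.2504  0.5452  8.0814] M [0.0371 0.1139 0.0216] open 0.02646190377169387
N 1 row [ 0.  -0.  -1.7 -5.6 -0.5 -1. ]  (turn in mrad) total turn [-0.006 -0.    -0.001]
```

The head is seated: it stays put while the axial force rises to 8 N. I'll release and retract along the rod.

Call:
{"method": "jog_arm", "body": {
  "moves": [
    [0,-2,0,0,0,0],
    [0,0,0,0,0,0],
    [0,0,0,0,0,0],
    [0,0,0,0,0,0],
    [0,0,0,0,0,0],
    [0,-10,0,0,0,0],
    [0,-20,0,0,0,0],
    [0,-40,0,0,0,0],
    [0,-50,0,0,0,0],
    [50,0,0,0,0,0],
    [50,0,0,0,0,0],
    [50,0,0,0,0,0]
  ],
  "grip": 56
}}

```text
t: 22.0
tool_pos: [0.5255, -0.1856, 0.25]
tool_rot: [-1.43, 1.775, -1.029]
contact_force: [0.6, -0.5, -0.7]
opening: 0.0564
```

Call:
{"method": "jog_arm", "body": {
  "moves": [
    [40,-20,0,0,0,0],
    [40,-20,0,0,0,0],
    [40,-20,0,0,0,0],
    [40,-20,0,0,0,0],
    [0,0,0,0,0,0]
  ]
}}

```text
t: 22.5
tool_pos: [0.5297, -0.3538, 0.3209]
tool_rot: [-1.426, 1.778, -1.038]
contact_force: [-0.6, 0.2, 0.0]
opening: 0.0562
```

```bash
python3 - <<'E'
from go import *
rack()
for k in P: cv2.imwrite(f"pics/{k}9.png",ctrl.get_image(k)[:,:,::-1])
a=cv2.resize(cv2.imread("pics/side9.png")[140:240,190:290],None,fx=4,fy=4,interpolation=2);b=cv2.resize(cv2.imread("pics/top9.png")[150:250,190:290],None,fx=4,fy=4,interpolation=2)
W=np.zeros((590,800,3),np.uint8);W[:400,:400]=a;W[:400,400:]=b
W[400:590,:253]=cv2.resize(cv2.imread("pics/side9.png"),(253,190));W[400:590,400:653]=cv2.resize(cv2.imread("pics/top9.png"),(253,190))
cv2.imwrite("pics/p7.png",W)
E
```

```text
F rack [-0.5344  0.0569 -0.293 ] q [-0.6146  0.3818  1.1154 -0.2262  2.1154 -0.4637] open 0.056196519711255374
```

View pics/p7.png

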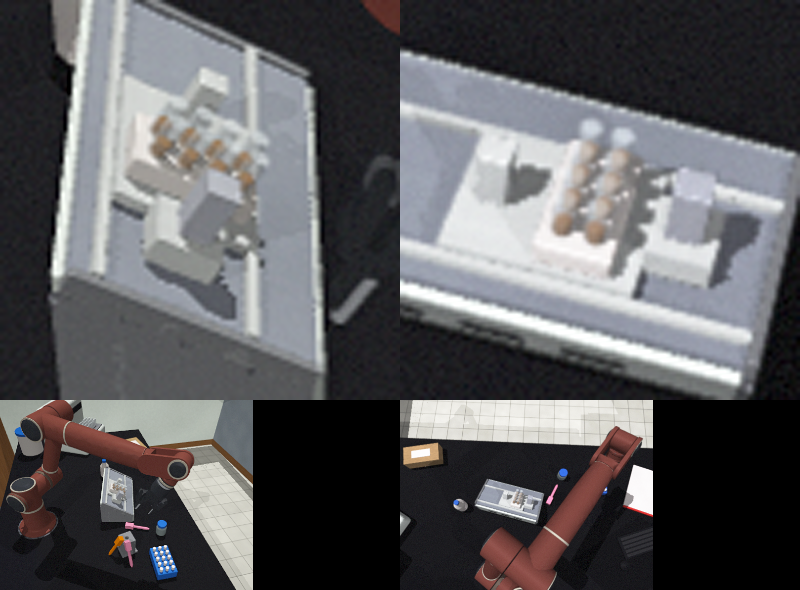

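The head sits flush on the lug at side (205,205) and top (692,205), the gripper is clear, and the bystanders look unmoved. I'll check that numerically and hand in.

```bash
python3 - <<'E'
from go import *
for f in("side0","side9"):
    h=cv2.cvtColor(cv2.imread(f"pics/{f}.png"),cv2.COLOR_BGR2HSV);m=cv2.inRange(h,(100,150,80),(125,255,255))
    _,_,s,c=cv2.connectedComponentsWithStats(m);print(f,[(int(s[i,4]),c[i].round(1)) for i in range(1,len(s)) if s[i,4]>15])
H=lug2+.05*n;print("head top expected px",proj("side",H),proj("top",H),"seen",(205/4+190-.4,185/4+140-.4),(692/4-100+190-.4,185/4+150-.4))
ctrl.finish_job()
E
```

```text
side0 [(103, array([72.1, 61.1])), (58, array([210. , 122.2])), (277, array([327.5, 250.3])), (1748, array([328.8, 333.2]))]
side9 [(259, array([38.9, 65.6])), (59, array([210. , 122.3])), (277, array([327.5, 250.4])), (1746, array([328.8, 333.3]))]
head top expected px [[245.3273 186.0187]] [[263.2626 196.0414]] seen (240.85, 185.85) (262.6, 195.85)
the job is handed in; nothing more can be done
```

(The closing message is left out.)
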